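# Load washed loaf tins into the spring-lidded drying box

## Task

Put every washed mini loaf tin on the counter into the drying box. First turn the box's rotary switch to off, then press the black button catch on the lid and steady the lid as it springs open so that it does not fly up; stand all the tins upright on the floor inside the box, push the lid shut until the catch holds it, and turn the switch back to on. Leave the glass jar and the white pot where they are.

Things in the scene. Friction and masses are not known exactly. Their poses are not given: they have to be found in the camera images.
- dryer: The drying box, open metal box fixed to the counter: 166 mm deep (x), 302 wide (y), 60 high; walls and floor 6 mm, inside 154 x 290 mm. Origin: centre of its underside on the counter; -x is its front, facing the robot. A switch pod (110 x 100 mm, 60 high) joins its -y side. With the lid shut all but the button and switch handle is below 70 mm.
- box_floor (a point): Centre of the box's inner floor, 6 mm above the counter. Axes as the drying box.
- lid (a joint): Lid angle in rad: 0 shut, 1.75 fully open (just past upright). Hinged along the box's far (+x) rim, it swings up and away from the robot. Once the catch lets go its spring throws it open (3 N at the front edge when shut, weaker higher up; over 3 rad/s if nothing rests on it) and keeps it open. It follows a fingertip that gives way slowly.
- lid_hinge (a point): Middle of the hinge axis, 60 mm above the counter. Axes turn with the lid: x from the lid's front edge to the hinge, y along the hinge, z out of its outer (top) face. The lid is a plate 174 mm from hinge to front edge, 302 mm wide, 8 mm thick (outer face at z = 8 mm), 0.35 kg.
- lid_button (a point): Centre of the top face of the catch button: black pad 44 (x) by 48 mm at the middle of the lid's front edge, 145 mm from the hinge axis, face 14 mm above the lid's outer face. It rocks about its front edge: pressed 5 mm down here (2 N) it swings the hook clear and the lid is free; harder only presses the lid on the box. z out of the pad's face.
- lid_press (a point): Point on the lid's outer face clear of the button, 154 mm from the hinge, 75 mm to +y: a good place to push the lid shut. Pressed fully down (5 to 15 N here) and held there for half a second with the button left free, the hook clicks under its keeper on the box front and the lid stays shut. Axes as the hinge point.
- switch (a joint): Switch angle in rad: 0 off (handle bar along the box's x, to and from the robot), 1.57 on (bar along the box's y). From off to on it turns clockwise seen from above, about a vertical axis; a detent at each end snaps it home from beyond half way. Turning takes about 0.15 N m. It starts on.
- switch_grip (a point): On the switch's axis in the middle of the handle bar, 101 mm above the counter. The black bar is 80 mm long, 16 mm thick and 32 mm tall, from 83 to 115 mm above the counter; x runs along it, towards the end without the white mark.
- tin1: A washed mini loaf tin of dark steel, open on top, 95 mm long (x) by 40 mm wide (y) by 36 mm high, walls 3 mm, 0.13 kg. Origin: centre of its underside; z up when upright. Two to four such tins stand on the counter on the robot's left; None if it is absent.
- tin2: A washed mini loaf tin of dark steel, open on top, 95 mm long (x) by 40 mm wide (y) by 36 mm high, walls 3 mm, 0.13 kg. Origin: centre of its underside; z up when upright. Two to four such tins stand on the counter on the robot's left; None if it is absent.
- tin3: A washed mini loaf tin of dark steel, open on top, 95 mm long (x) by 40 mm wide (y) by 36 mm high, walls 3 mm, 0.13 kg. Origin: centre of its underside; z up when upright. Two to four such tins stand on the counter on the robot's left; None if it is absent.
- tin4: A washed mini loaf tin of dark steel, open on top, 95 mm long (x) by 40 mm wide (y) by 36 mm high, walls 3 mm, 0.13 kg. Origin: centre of its underside; z up when upright. Two to four such tins stand on the counter on the robot's left; None if it is absent.
- jar: A bystander: amber glass jar with a steel cap, 68 mm across, 85 mm tall, beyond the box's +y end. Origin: centre of its underside.
- pot: A bystander: white pot, 60 mm across, 70 mm tall, beyond the box's -y end. Origin: centre of its underside.
Mind the look-alikes: they are no part of the job. What is shaped like the tin1 but pink or red is not meant.

How it is judged (in metres and radians):
On the way, in this order (a step that is already met when the one before it is completed fails the run):
1. the switch is turned off, the lid still shut (value of joint switch below 0.2 rad and value of joint lid below 0.05 rad), for 0.2 s.
2. the lid is open (value of joint lid above 1.45 rad), for 0.3 s.
3. all the tins stand upright on the floor inside the box (x of tin1 in the frame of dryer between -0.077 and 0.077 m and y of tin1 in the frame of dryer between -0.145 and 0.145 m and z of tin1 in the frame of dryer between 0 and 0.012 m and angle between each of tin1, tin2, tin3, tin4's own z axis and vertical below 0.15 rad and linear speed of each of tin1, tin2, tin3, tin4 below 0.05 m/s and x of tin2 in the frame of dryer between -0.077 and 0.077 m and y of tin2 in the frame of dryer between -0.145 and 0.145 m and z of tin2 in the frame of dryer between 0 and 0.012 m and x of tin3 in the frame of dryer between -0.077 and 0.077 m and y of tin3 in the frame of dryer between -0.145 and 0.145 m and z of tin3 in the frame of dryer between 0 and 0.012 m and x of tin4 in the frame of dryer between -0.077 and 0.077 m and y of tin4 in the frame of dryer between -0.145 and 0.145 m and z of tin4 in the frame of dryer between 0 and 0.012 m), for 0.2 s.
4. the lid is shut and latched (value of joint lid below 0.04 rad and contact force between the fingers and lid below 0.1 N), for 0.5 s.
5. the switch is turned on again (value of joint switch above 1.37 rad), for 0.2 s.
At the end, for the whole second after the job is handed in: Every tin present stands upright (within 0.15 rad) and at rest on the floor inside the box (its underside less than 6 mm above the inner floor and within the inner walls), the lid is shut and latched (under 0.04 rad), and the switch is on (within 0.2 rad of the on detent) (all of step 3 and value of joint lid below 0.04 rad and value of joint switch above 1.37 rad); the robot touches nothing.
It fails at once if the lid flies up (faster than 2.5 rad/s) (velocity of joint lid above 2.5 rad/s).
It fails at once if the lid is open while the switch is not off (value of joint lid above 0.15 rad and value of joint switch above 0.6 rad).
It fails at once if the jar is moved by more than 40 mm (distance of jar from where it was at the start of the episode above 0.04 m).
It fails at once if the pot is moved by more than 40 mm (distance of pot from where it was at the start of the episode above 0.04 m).
Of tin1, tin2, tin3, tin4 only 2 to 4 are there at a start; the rules pass over those that are not, and their reading is None.
At some moment in a run one of tin1, tin2, tin3, tin4 may be knocked a few centimetres aside while the robot is not near it.
It also fails if it takes over 210 s, if anything falls off the work surface, if the arm or the gripper's body presses on something with over 40 N, if the wrist force passes 120 N, or if a joint passes its speed limit or range.

## Robot

A 6-joint arm with a two-finger parallel gripper is mounted at the origin on the work surface. World frame = base frame: x ahead of the robot, y to its left, z up, the work surface at z = 0. Lengths are in m, angles in degrees, forces in N, time in s.
With the tool pointing down it reaches from about 0.25 to 0.725 m from the base axis. Payload 9.7 kg.
Tool frame: the origin (TCP) lies on the centre line of the jaws, within the pads' length; the fingertips stand bot.nose_length ahead of it and the grasp point (between the pads) lies 11 mm behind it (bot.nose_length is the distance from the TCP to the fingertips, in m); z points along the fingers, y is the line along which they close (so a half turn about z gives the same grasp; the last joint's range is limited). The gripper opens to 85 mm and grips with 20 to 120 N. Pads are 22 mm wide; open, the fingers measure 114 mm over their backs; the gripper's body (76 mm by 85 mm) begins 54 mm behind the grasp point. The pads swing forward as they close: fully open they stand 13 mm farther back than shut.
Start: joints at [-74.255, 4.979, 10.078, 95.1, 0, 90], TCP at [0.149, -0.529, 0.239] pointing down, gripper open.
Joint ranges: [-179.16, 179.16], [-48.56, 103.87], [-65.8, 70.77], [-126.05, 130.52], [-82.76, 87.17], [-180, 180]. Speed limits (degrees/s): [127.2, 127.2, 147.25, 180, 180, 180].

## Interface

Orientations are given as [roll, pitch, yaw] about the fixed x, y, z axes, in that order (R = Rz(yaw) Ry(pitch) Rx(roll)).
In Python, from workcell import bot gives the robot as it stands. The module is installed in compiled form; this text tells all that it offers.
- The arm moves only by the shell command python3 -m inch 'ROWS' [OPENING] [FORCE]. ROWS is JSON, a list of rows, each a list of 4 numbers: the shift along the world's x, y, z in cm, then the turn about the world's z in degrees. A call has exactly 8 rows; each row is the pose to reach, as a shift and turn from the pose commanded when the call began; what a row does not reach only later rows make up. A row lasts 1/8 s, in which the tool goes at most 62.5 mm and 10.7 degrees, less where a joint would pass 70% of its speed; a pose out of reach is approached as far as the arm can. A call with a gripper value outside its range is refused whole. OPENING is the finger opening in cm, from 0 to 8.54, set as the call begins (- or left out, the last holds). The fingers move at their own pace and stop on an object; FORCE is the grip in N (left out, the last holds). Time passes only in rows, so rows that repeat a pose let the fingers close, or fill a call up. It gives the time, the measured TCP pose, the force, the opening and the grip force at its end, in the units of the state.
- bot.get_obs(): the state, without advancing time (a new reading comes with each control period).
- bot.camera(name): name is "scene" or "top" or "wrist"; returns a dict with "img" (480x640x3 uint8, red, green, blue), "fovy" (degrees; the focal length in pixels is half the picture's height over the tangent of half this angle, whatever the lens; pixels are square), "cx", "cy" (the principal point, pixels), "dist" ([k1, k2, p1, p2, k3] as OpenCV has them; the pictures are not rectified), "R" (3x3) and "t" (3): a world point X has camera coordinates R X + t; the wrist camera has in their place "mount" (4x4, takes a point from camera to tool coordinates, whose origin is the TCP and whose axes are the flange's). Camera axes: x right, y down, z forward; pixel columns grow to the right and rows downward; lengths in m; the calibration is good to about 2 mm. A picture is of the moment at which its call begins: read the wrist's pose just before it. There is no depth.
- bot.job_done(): hands the job in; it is judged then, once.
Trained networks look in a picture, given as the dict that the camera call returned (one of the last four; its "shot" number tells which), for a name from the list of things; names that differ only in an ending like _2 or _b are one class to them, and where a whole thing is asked for, a point or a joint stands for the part that bears it (a point fixed in the world has none). Each returns a list of dicts, best first, with "score" (0 to 1); they miss things now and then, are a little off and sometimes report something else, mostly with a low value. They report only what shows in the picture. A call takes as long as a camera call. They do not tell look-alikes from the thing itself.
- bot.find_in(thing, picture): "point" ([column, row] in pixels, amid what is visible of it).
- bot.landmark_of(thing, picture): "point" ([column, row] in pixels: a listed point, or the origin of a listed thing).
The state is a dict: "time": time; "q": joint angles; "qd": joint speeds; "joint_efforts": joint torques, N m; "ee_pos": TCP position; "tcp_rot": TCP orientation; "wrist_force": force on the tool from outside, world axes, zero at the start; "torque": the same for the moment, N m; "opening": finger opening in m; "grasp_force": force on a finger pad.
Only numpy, scipy, OpenCV 4.12 (cv2) and the standard library are available. Lean on these libraries where they do the work, as an engineer would, in place of code of your own. Each camera call takes 0.05 s, during which the arm holds its last target. There are 200 camera calls.

## Working session

There is one attempt and no reset: what is moved stays moved. The work goes in short steps, Python scripts to look and compute and a shell command to move; the robot and the scene stay as the last step left them, time stands still between calls to the robot, and variables do not carry over. Pictures are saved under pics/ and viewed, at most 14 in all, crops included, and the job is handed in when it is done.

```bash
mkdir -p pics
cat > h.py <<'E'
import numpy as np, cv2
from workcell import bot
from scipy.spatial.transform import Rotation as Ro
def cam(n):
    o=bot.get_obs(); c=bot.camera(n); c=dict(c)
    if n=="wrist":
        T=np.eye(4);T[:3,:3]=Ro.from_euler('xyz',o['tcp_rot'],degrees=True).as_matrix();T[:3,3]=o['ee_pos']
        M=np.linalg.inv(T@np.array(c['mount'])); c['R']=M[:3,:3];c['t']=M[:3,3]
    return c
def K(c):
    f=240/np.tan(np.radians(c['fovy'])/2); return np.array([[f,0,c['cx']],[0,f,c['cy']],[0,0,1.]])
def at_z(c,p,z):
    u=cv2.undistortPoints(np.array([[p]],float),K(c),np.array(c['dist'],float))[0,0]
    R=np.array(c['R']);t=np.array(c['t']); d=R.T@np.array([u[0],u[1],1]); o=-R.T@t
    return o+d*(z-o[2])/d[2]
def px(c,X):
    return cv2.projectPoints(np.atleast_2d(np.array(X,float)),cv2.Rodrigues(np.array(c['R']))[0],np.array(c['t'],float),K(c),np.array(c['dist'],float))[0][:,0]
def save(c,n): cv2.imwrite('pics/'+n+'.png',c['img'][:,:,::-1])
E
python3 - <<'E'
from h import *
o=bot.get_obs();print(o,bot.nose_length)
for n in("top","scene"):
    c=cam(n);save(c,n+'0')
    for th,z in(("dryer",0),("lid_button",.082),("lid_hinge",.06),("lid_press",.068),("switch_grip",.101),("jar",0),("pot",0),("tin1",0)):
        for r in bot.landmark_of(th,c)[:6]: print(n,th,round(r['score'],2),np.round(r['point']),at_z(c,r['point'],z).round(3))
E
```

```text
{'time': 0.0, 'q': array([-7.42546490e+01,  5.01036594e+00,  1.00348770e+01,  9.50995342e+01,
        5.13126063e-04,  9.00000341e+01]), 'qd': array([ 0.05644013, -0.05434623,  0.03998531,  0.13874933,  0.05788212,
       -0.00494993]), 'joint_efforts': array([ 5.96560567e-04, -5.20393896e+01,  4.64795351e+01,  1.64106122e-02,
        9.34140462e-05, -3.07063303e-06]), 'ee_pos': array([ 0.14919277, -0.52915287,  0.23859389]), 'tcp_rot': array([-1.79924977e+02, -5.13081034e-04,  1.57453163e+01]), 'wrist_force': array([ 0.5317683 , -0.54252609, -0.13543501]), 'torque': array([-0.02330404, -0.05785319, -0.02414745]), 'grasp_force': 0.0, 'opening': 0.0851086564763637} 0.008
top dryer 0.88 [383. 278.] [ 0.496 -0.061  0.   ]
top dryer 0.4 [200. 300.] [0.446 0.354 0.   ]
top lid_button 0.71 [392. 305.] [ 0.435 -0.068  0.082]
top lid_hinge 0.79 [381. 236.] [ 0.587 -0.049  0.06 ]
top lid_press 0.8 [359. 314.] [0.415 0.002 0.068]
top switch_grip 0.75 [479. 264.] [ 0.52  -0.251  0.101]
top jar 0.62 [295. 193.] [0.695 0.144 0.   ]
top pot 0.62 [419. 198.] [ 0.686 -0.149  0.   ]
top pot 0.28 [294
[... 274 characters left out ...]
6. 302.] [0.442 0.206 0.   ]
scene dryer 0.93 [280. 209.] [ 0.497 -0.064  0.   ]
scene lid_button 0.64 [288. 169.] [ 0.434 -0.074  0.082]
scene lid_hinge 0.89 [268. 213.] [ 0.573 -0.042  0.06 ]
scene lid_hinge 0.23 [311. 296.] [0.725 0.163 0.06 ]
scene lid_press 0.72 [315. 181.] [0.428 0.001 0.068]
scene switch_grip 0.95 [204. 168.] [ 0.548 -0.246  0.101]
scene jar 0.87 [312. 297.] [0.692 0.144 0.   ]
scene pot 0.88 [204. 246.] [ 0.689 -0.154  0.   ]
scene tin1 0.95 [376. 272.] [0.565 0.236 0.   ]
scene tin1 0.72 [391. 233.] [ 0.439  0.217 -0.   ]
scene tin1 0.64 [442. 257.] [0.452 0.353 0.   ]
scene tin1 0.58 [422. 363.] [0.722 0.408 0.   ]
scene tin1 0.55 [482. 336.] [ 0.609  0.492 -0.   ]
```

View pics/top0.png

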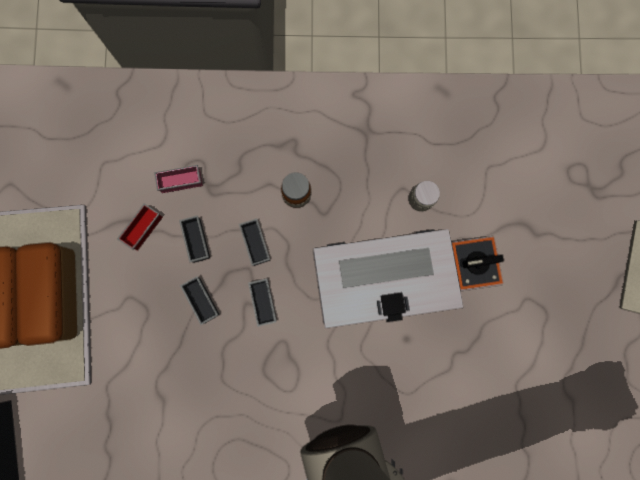

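View pics/scene0.png

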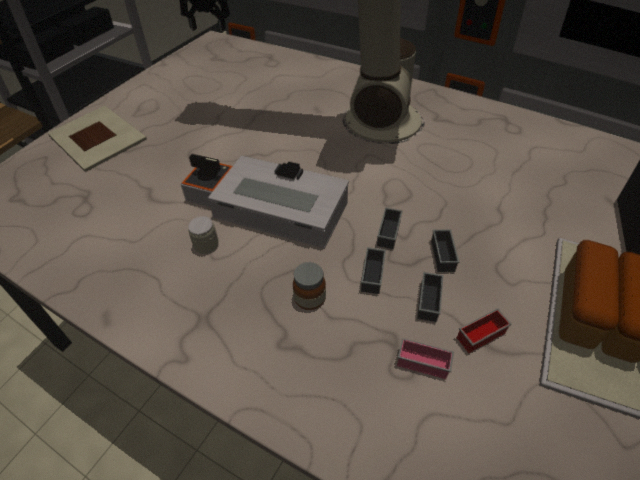

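The top view shows four dark tins near px (195,240), (256,243), (200,300) and (262,302), plus pink and red decoys at (179,179) and (141,227). The switch bar is at (482,262) in the on position, and the black button is at (392,305). The scene view agrees with this.

```bash
python3 -m inch '[[5,4,1,-10],[10,8,2,-20],[15,11,3,-30],[20,15,4,-40],[25,18,5,-50],[29,21,5,-60],[30,22,5,-70],[30,22,5,-80]]' 8.5 30
python3 -m inch '[[1,1,0,-10],[4,2,0,-18],[4,2,0,-18],[4,2,0,-18],[4,2,0,-18],[4,2,0,-18],[4,2,0,-18],[4,2,0,-18]]'
python3 - <<'E'
from h import *
c=cam("top")
P=[at_z(c,p,.068)[:2] for p in [(314,247),(448,230),(463,310),(325,327)]]
print(np.round(P,3)); 
for a,b in((1,0),(2,3),(3,0),(2,1)):
    d=P[b]-P[a];print(np.hypot(*d).round(3),np.degrees(np.arctan2(d[1],d[0])).round(1))
w=cam("wrist");save(w,"w1")
for th,z in(("dryer",0),("lid_button",.082),("lid_hinge",.06),("lid_press",.068),("switch_grip",.101),("pot",0)):
    for r in bot.landmark_of(th,w)[:2]: print(th,round(r['score'],2),np.round(r['point']),at_z(w,r['point'],z).round(3))
E
```

```text
time: 1.9
ee_pos: [0.3748, -0.3778, 0.2891]
tcp_rot: [-174.6, 0.5, -48.0]
wrist_force: [-0.1, -0.0, 0.5]
opening: 0.0849
grasp_force: 0.0
time: 2.9
ee_pos: [0.2854, -0.4302, 0.2895]
tcp_rot: [-171.9, 0.6, -60.7]
wrist_force: [0.4, -0.0, -0.3]
opening: 0.0851
grasp_force: 0.0
[[ 0.559  0.099]
 [ 0.599 -0.196]
 [ 0.425 -0.223]
 [ 0.387  0.074]]
0.298 97.7
0.3 97.2
0.174 8.1
0.176 8.7
dryer 0.7 [107. 330.] [ 0.494 -0.064 -0.   ]
lid_hinge 0.85 [ 26. 328.] [ 0.578 -0.052  0.06 ]
lid_hinge 0.38 [104. 328.] [ 0.473 -0.126  0.06 ]
lid_press 0.41 [106. 329.] [ 0.465 -0.136  0.068]
switch_grip 0.9 [ 70. 229.] [ 0.526 -0.263  0.101]
pot 0.83 [ 15. 217.] [ 0.683 -0.156  0.   ]
```

View pics/w1.png

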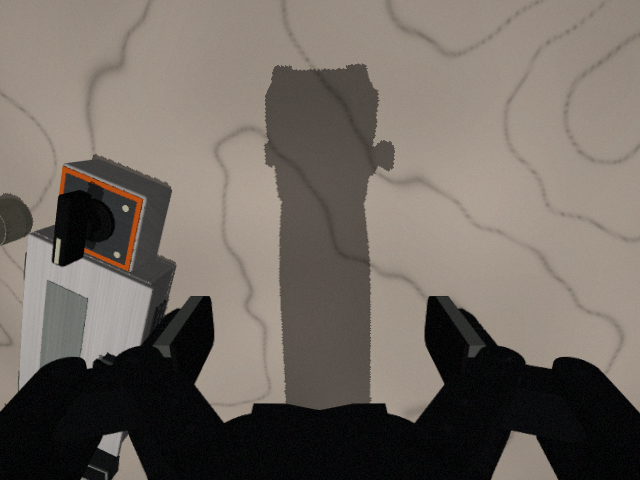

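The wrist view shows the switch bar at (70,229) and the lid to its left. The arm lagged and tilted, so I'll check its joints and settle it with a held pose.

```bash
python3 -c "
from h import *
o=bot.get_obs();print(o['q'].round(1),o['ee_pos'].round(3),o['tcp_rot'].round(1),o['qd'].round(1))"
python3 -m inch '[[0,0,0,0],[0,0,0,0],[0,0,0,0],[0,0,0,0],[0,0,0,0],[0,0,0,0],[0,0,0,0],[0,0,0,0]]'
python3 -c "
from h import *
o=bot.get_obs();print(o['q'].round(1),o['qd'].round(1))"
```

```text
[-60.8   2.1  12.4 100.9   8.1 179.9] [ 0.285 -0.43   0.289] [-171.9    0.6  -60.7] [ 0.   0.  -0.   0.1 -0.  -0.1]
time: 4.3
ee_pos: [0.2852, -0.4304, 0.2895]
tcp_rot: [-171.9, 0.6, -60.7]
wrist_force: [0.3, -0.8, 0.6]
opening: 0.0852
grasp_force: 0.0
[-60.8   2.1  12.4 100.9   8.1 179.9] [-0.1  0.  -0.   0.  -0.   0. ]
```

```bash
python3 -m inch '[[0,0,0,10],[0,0,0,20],[0,0,0,30],[0,0,0,40],[0,0,0,50],[0,0,0,60],[0,0,0,70],[0,0,0,80]]'
python3 -m inch '[[2,2,0,10],[4,4,0,20],[6,5,0,30],[8,6,0,40],[10,8,0,50],[12,9,0,60],[14,10,0,70],[16,11,0,80]]'
python3 -m inch '[[0,0,0,0],[0,0,0,0],[0,0,0,0],[0,0,0,0],[0,0,0,0],[0,0,0,0],[0,0,0,0],[0,0,0,0]]'
python3 -c "
from h import *
o=bot.get_obs();print(o['q'].round(1),o['qd'].round(1))"
```

```text
time: 5.3
ee_pos: [0.2852, -0.4305, 0.2894]
tcp_rot: [-171.9, 0.6, 19.6]
wrist_force: [0.0, 0.4, -1.0]
opening: 0.0852
grasp_force: 0.0
time: 6.3
ee_pos: [0.4459, -0.32, 0.2894]
tcp_rot: [-171.9, 0.6, 99.6]
wrist_force: [-0.6, -0.6, 0.7]
opening: 0.085
grasp_force: 0.0
time: 7.3
ee_pos: [0.4451, -0.3204, 0.2895]
tcp_rot: [-171.9, 0.6, 99.3]
wrist_force: [-0.4, -0.1, 0.6]
opening: 0.0849
grasp_force: 0.0
[-32.8  11.9  23.1 106.8  -5.8  48.3] [ 0.1 -0.   0.1 -0.2 -0.   0. ]
```

The wrist hit its q6 limit (yaw = q1 − q6 + 180) and picked up an 8° tilt. I'll run it gently into the opposite limit to cancel that.

```bash
python3 -m inch '[[0,0,0,10],[0,0,0,20],[0,0,0,30],[0,0,0,40],[0,0,0,50],[0,0,0,60],[0,0,0,70],[0,0,0,80]]' |grep -E 'ee|rot'
python3 -m inch '[[0,0,0,10],[0,0,0,20],[0,0,0,30],[0,0,0,40],[0,0,0,50],[0,0,0,60],[0,0,0,70],[0,0,0,80]]' |grep -E 'ee|rot'
python3 -m inch '[[0,0,0,10],[0,0,0,20],[0,0,0,30],[0,0,0,40],[0,0,0,50],[0,0,0,60],[0,0,0,67],[0,0,0,67]]' |grep -E 'ee|rot'
python3 -m inch '[[0,0,0,5],[0,0,0,10],[0,0,0,10],[0,0,0,10],[0,0,0,10],[0,0,0,10],[0,0,0,10],[0,0,0,10]]' |grep -E 'ee|rot'
python3 -c "
from h import *
o=bot.get_obs();print(o['q'].round(1),o['qd'].round(1))"
```

```text
ee_pos: [0.4452, -0.3203, 0.2895]
tcp_rot: [-171.9, 0.6, 179.6]
ee_pos: [0.4451, -0.3203, 0.2896]
tcp_rot: [-171.9, 0.6, -100.4]
ee_pos: [0.4629, -0.2964, 0.2893]
tcp_rot: [-173.2, 0.7, -36.1]
ee_pos: [0.4856, -0.2574, 0.2894]
tcp_rot: [-175.2, 0.7, -30.4]
[ -30.3    7.    17.8  101.5    4.8 -179.9] [ 0.2  0.  -0.1 -0.  -0.  -0. ]
```

Working: the tilt is falling. Continue.

```bash
python3 -m inch '[[0,0,0,5],[0,0,0,10],[0,0,0,10],[0,0,0,10],[0,0,0,10],[0,0,0,10],[0,0,0,10],[0,0,0,10]]' |grep -E 'ee|rot'
python3 -m inch '[[0,0,0,5],[0,0,0,10],[0,0,0,10],[0,0,0,10],[0,0,0,10],[0,0,0,10],[0,0,0,10],[0,0,0,10]]' |grep -E 'ee|rot'
python3 -c "
from h import *
o=bot.get_obs();print(o['time'],o['q'].round(1),o['qd'].round(1))"
```

```text
ee_pos: [0.5049, -0.2151, 0.2894]
tcp_rot: [-177.2, 0.8, -24.5]
ee_pos: [0.5197, -0.1711, 0.2894]
tcp_rot: [-179.3, 0.9, -18.6]
13.3 [ -18.6    6.9   17.8  101.8    0.7 -179.9] [ 0.3  0.  -0.  -0.   0.1 -0. ]
```

```bash
python3 -m inch '[[0,-2,0,-10],[0,-4,0,-20],[1,-6,0,-30],[1,-8,0,-40],[1,-8,0,-50],[1,-8,0,-60],[1,-8,0,-70],[1,-8,0,-80]]' |grep -E 'ee|rot'
python3 -m inch '[[0,0,0,-10],[0,0,0,-20],[0,0,0,-30],[0,0,0,-40],[0,0,0,-50],[0,0,0,-60],[0,0,0,-70],[0,0,0,-80]]' |grep -E 'ee|rot'
python3 -m inch '[[0,0,0,-10],[0,0,0,-20],[0,0,0,-30],[0,0,0,-40],[0,0,0,-50],[0,0,0,-60],[0,0,0,-70],[0,0,0,-80]]' |grep -E 'ee|rot'
python3 -m inch '[[0,0,0,-3],[0,0,0,-3],[0,0,0,-3],[0,0,0,-3],[0,0,0,-3],[0,0,0,-3],[0,0,0,-3],[0,0,0,-3]]' |grep -E 'ee|rot'
python3 - <<'E'
from h import *
o=bot.get_obs();print(o['time'],o['q'].round(1))
w=cam("wrist");save(w,"w2")
for th,z in(("dryer",0),("lid_button",.082),("lid_hinge",.06),("lid_press",.068),("switch_grip",.101),("pot",0)):
    for r in bot.landmark_of(th,w)[:2]: print(th,round(r['score'],2),np.round(r['point']),at_z(w,r['point'],z).round(3))
E
```

```text
ee_pos: [0.5298, -0.251, 0.2893]
tcp_rot: [-179.3, 0.9, -98.9]
ee_pos: [0.5297, -0.2509, 0.2894]
tcp_rot: [-179.3, 0.8, -178.9]
ee_pos: [0.5298, -0.2509, 0.2893]
tcp_rot: [-179.3, 0.8, 101.1]
ee_pos: [0.5298, -0.2509, 0.2894]
tcp_rot: [-179.3, 0.9, 98.4]
17.3 [-24.8  11.8  23.4 101.7  -1.1  56.8]
dryer 0.77 [317.   5.] [ 0.495 -0.061  0.   ]
switch_grip 0.89 [319. 220.] [ 0.529 -0.262  0.101]
pot 0.61 [472. 121.] [ 0.683 -0.151  0.   ]
```

View pics/w2.png

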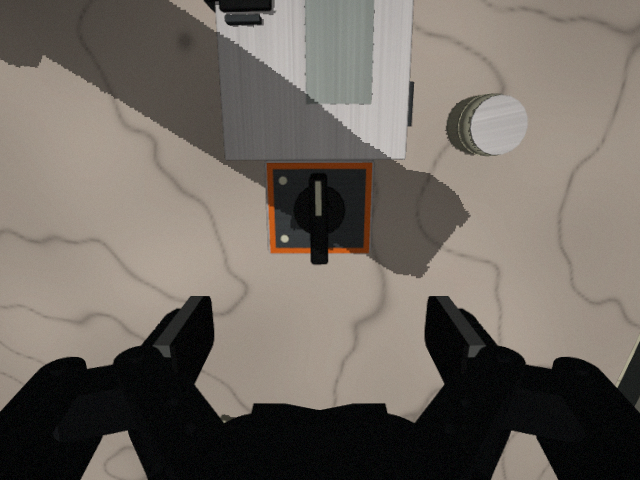

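The bar is centred at (319,218) in the wrist view and aligned with the image vertical, so it matches tool yaw 98°. Next: descend and grip.

```bash
python3 -m inch '[[0,-1,-3,0],[0,-1,-6,0],[0,-1,-9,0],[0,-1,-12,0],[0,-1,-15,0],[0,-1,-17,0],[0,-1,-19,0],[0,-1,-19,0]]' 
python3 -m inch '[[0,0,0,0],[0,0,0,0],[0,0,0,0],[0,0,0,0],[0,0,0,0],[0,0,0,0],[0,0,0,0],[0,0,0,0]]' 0 50
```

```text
time: 18.65
ee_pos: [0.5289, -0.2605, 0.0979]
tcp_rot: [-179.2, 0.8, 98.4]
wrist_force: [0.3, 0.1, 0.8]
opening: 0.0851
grasp_force: 0.0
time: 19.65
ee_pos: [0.5289, -0.2611, 0.1001]
tcp_rot: [-179.2, 0.9, 98.4]
wrist_force: [-7.3, 0.1, 5.2]
opening: 0.0148
grasp_force: 49.6
```

```bash
python3 -m inch '[[0,0,0,8],[0,0,0,17],[0,0,0,26],[0,0,0,35],[0,0,0,44],[0,0,0,53],[0,0,0,62],[0,0,0,70]]' 
python3 -m inch '[[0,0,0,8],[0,0,0,15],[0,0,0,20],[0,0,0,20],[0,0,0,20],[0,0,0,20],[0,0,0,20],[0,0,0,20]]'
python3 -m inch '[[0,0,0,0],[0,0,0,0],[0,0,0,0],[0,0,0,0],[0,0,4,0],[0,0,8,0],[0,0,12,0],[0,0,12,0]]' 8.5
python3 - <<'E'
from h import *
o=bot.get_obs();print(o['time'],o['q'].round(1))
w=cam("wrist");save(w,"w3")
for th,z in(("dryer",0),("lid_button",.082),("lid_hinge",.06),("lid_press",.068),("switch_grip",.101),("pot",0)):
    for r in bot.landmark_of(th,w)[:2]: print(th,round(r['score'],2),np.round(r['point']),at_z(w,r['point'],z).round(3))
E
```

```text
time: 20.65
ee_pos: [0.5289, -0.2608, 0.1]
tcp_rot: [-179.3, 0.8, 168.6]
wrist_force: [-6.3, 0.2, 6.1]
opening: 0.0148
grasp_force: 49.7
time: 21.65
ee_pos: [0.5288, -0.2608, 0.1001]
tcp_rot: [-179.3, 0.8, -171.6]
wrist_force: [-6.4, 1.8, 7.3]
opening: 0.0147
grasp_force: 49.8
time: 22.65
ee_pos: [0.5309, -0.2614, 0.223]
tcp_rot: [-179.1, 1.1, -171.6]
wrist_force: [0.9, 0.1, -1.2]
opening: 0.0851
grasp_force: 0.0
22.65 [-26.2   9.   12.7  92.2  -0.1 -34.6]
dryer 0.96 [522. 197.] [ 0.496 -0.066  0.   ]
lid_button 0.88 [594. 138.] [ 0.436 -0.071  0.082]
lid_button 0.73 [524. 196.] [ 0.487 -0.112  0.082]
lid_hinge 0.58 [544. 300.] [ 0.578 -0.051  0.06 ]
switch_grip 0.81 [323. 228.] [ 0.529 -0.261  0.101]
pot 0.82 [396. 343.] [ 0.679 -0.155  0.   ]
```

View pics/w3.png

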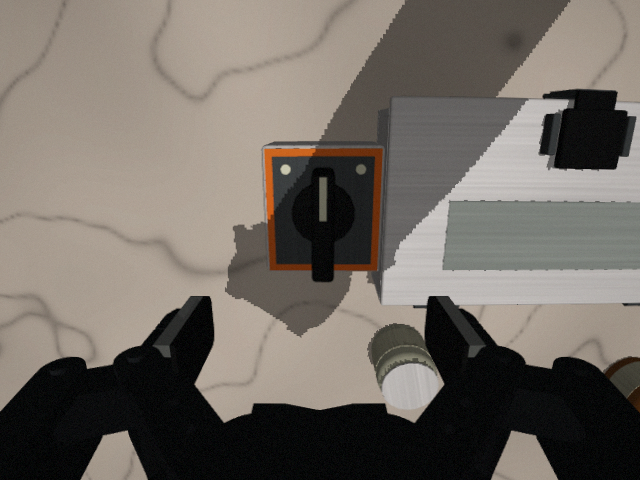

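The switch is off: the bar now runs along box x with the white mark toward the robot. The button is at (594,138). Move over it with the fingers closed.

```bash
python3 -m inch '[[-2,4,0,0],[-4,8,0,0],[-6,12,0,0],[-8,16,0,0],[-9,19,0,0],[-9,19,-4,0],[-9,19,-8,0],[-9,19,-11,0]]' 0 40
python3 -m inch '[[0,0,0,0],[0,0,0,0],[0,0,0,0],[0,0,0,0],[0,0,0,0],[0,0,0,0],[0,0,0,0],[0,0,0,0]]'
python3 - <<'E'
from h import *
w=cam("wrist");save(w,"w4")
for th,z in(("lid_button",.082),("lid_press",.068),("lid_hinge",.06)):
    for r in bot.landmark_of(th,w)[:2]: print(th,round(r['score'],2),np.round(r['point']),at_z(w,r['point'],z).round(3))
E
```

```text
time: 24.0
ee_pos: [0.439, -0.0706, 0.1073]
tcp_rot: [-179.3, 0.8, -171.6]
wrist_force: [-0.1, -0.6, 0.9]
opening: 0.0002
grasp_force: 0.0
time: 25.0
ee_pos: [0.4397, -0.0709, 0.1094]
tcp_rot: [-179.3, 0.8, -171.6]
wrist_force: [0.4, 0.4, -0.3]
opening: -0.0005
grasp_force: 0.0
lid_button 0.87 [320. 277.] [ 0.435 -0.072  0.082]
lid_press 0.85 [468. 252.] [0.417 0.001 0.068]
```

View pics/w4.png

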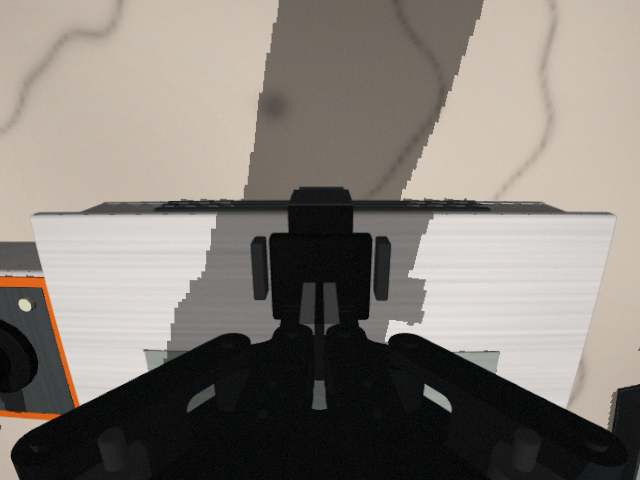

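The closed fingers are centred over the button pad at (320,277). Press in small steps.

```bash
python3 -m inch '[[0,0,-0.5,0],[0,0,-1,0],[0,0,-1.4,0],[0,0,-1.7,0],[0,0,-1.9,0],[0,0,-2.1,0],[0,0,-2.1,0],[0,0,-2.1,0]]' | grep -E 'ee|force'
python3 -m inch '[[0,0,-0.1,0],[0,0,-0.2,0],[0,0,-0.3,0],[0,0,-0.3,0],[0,0,-0.3,0],[0,0,-0.3,0],[0,0,-0.3,0],[0,0,-0.3,0]]' | grep -E 'ee|force'
```

```text
ee_pos: [0.44, -0.0709, 0.0886]
wrist_force: [2.1, 1.3, 3.6]
grasp_force: 1.5
ee_pos: [0.4398, -0.0709, 0.0857]
wrist_force: [-0.4, 1.1, 6.9]
grasp_force: 3.1
```

```bash
python3 -m inch '[[0,0,-0.1,0],[0,0,-0.2,0],[0,0,-0.2,0],[0,0,-0.2,0],[0,0,-0.2,0],[0,0,-0.2,0],[0,0,-0.2,0],[0,0,-0.2,0]]' | grep -E 'ee|force'
python3 -m inch '[[0,0,0.1,0],[0,0,0.2,0],[0,0,0.3,0],[0,0,0.4,0],[0.1,0,0.6,0],[0.1,0,0.8,0],[0.1,0,1,0],[0.1,0,1.2,0]]' | grep -E 'ee|force'
python3 - <<'E'
from h import *
w=cam("top")
for r in bot.landmark_of("lid_press",w)[:2]: print(round(r['score'],2),np.round(r['point']),at_z(w,r['point'],.068).round(3))
w=cam("scene");save(w,"s1")
E
```

```text
ee_pos: [0.4398, -0.0709, 0.0844]
wrist_force: [-2.5, 1.3, 12.3]
grasp_force: 5.8
ee_pos: [0.441, -0.0708, 0.0956]
wrist_force: [3.2, 2.0, 1.9]
grasp_force: 1.4
0.95 [358. 314.] [0.414 0.003 0.068]
```

View pics/s1.png

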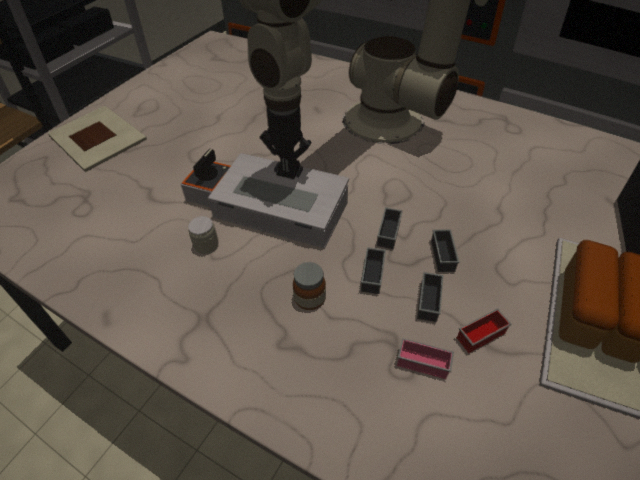

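Contact force stays on the fingertip about 5 mm above the shut height, so the lid is free and following. Continue along the arc.

```bash
python3 -m inch '[[0.1,0,0.45,0],[0.2,0,0.9,0],[0.35,0.05,1.35,0],[0.5,0.1,1.8,0],[0.75,0.1,2.4,0],[1,0.15,3,0],[1.25,0.2,3.6,0],[1.5,0.2,4.2,0]]' | grep -E 'ee|force'
python3 -m inch '[[0.3,0.05,0.55,0],[0.65,0.1,1.1,0],[1,0.15,1.65,0],[1.4,0.2,2.2,0],[1.8,0.25,2.7,0],[2.2,0.3,3.2,0],[2.7,0.4,3.7,0],[3.2,0.45,4.15,0]]' | grep -E 'ee|force'
python3 - <<'E'
from h import *
w=cam("scene");save(w,"s2")
E
```

```text
ee_pos: [0.4562, -0.0688, 0.1378]
wrist_force: [1.6, 1.7, 1.1]
grasp_force: 1.0
ee_pos: [0.4881, -0.0644, 0.1792]
wrist_force: [-0.0, -0.2, 1.8]
grasp_force: 0.8
```

View pics/s2.png

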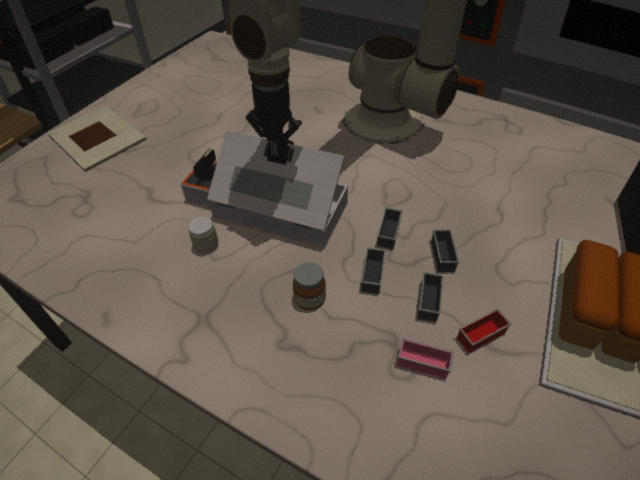

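The lid is at about 40° and resting on the fingertip at (278,158). Continue.

```bash
python3 -m inch '[[0.5,0.05,0.4,0],[1,0.15,0.8,0],[1.5,0.2,1.2,0],[2.05,0.3,1.6,0],[2.6,0.4,1.9,0],[3.2,0.45,2.2,0],[3.8,0.55,2.5,0],[4.4,0.65,2.8,0]]' | grep -E 'ee|force'
python3 -m inch '[[0.6,0.1,0.2,0],[1.2,0.2,0.4,0],[1.85,0.25,0.6,0],[2.5,0.35,0.75,0],[3.1,0.45,0.85,0],[3.7,0.55,0.95,0],[4.4,0.65,1.05,0],[5,0.75,1.1,0]]' | grep -E 'ee|force'
python3 -m inch '[[0.6,0.1,0,0],[1.2,0.2,0,0],[1.8,0.25,0,0],[2.4,0.35,0,0],[3,0.45,0,0],[3.6,0.5,0,0],[4.2,0.6,0,0],[4.8,0.7,0,0]]' | grep -E 'ee|force'
python3 -m inch '[[0.6,0.1,0,0],[1.2,0.2,0,0],[1.8,0.25,0,0],[2.4,0.35,0,0],[3,0.45,0,0],[3,0.45,0,0],[3,0.45,0,0],[3,0.45,0,0]]' | grep -E 'ee|force'
python3 - <<'E'
from h import *
w=cam("scene");save(w,"s3")
print(bot.get_obs()['q'].round(1))
E
```

```text
ee_pos: [0.5322, -0.0579, 0.207]
wrist_force: [0.7, -0.9, 1.1]
grasp_force: 0.7
ee_pos: [0.5822, -0.0504, 0.2179]
wrist_force: [1.7, -0.6, 0.7]
grasp_force: 0.7
ee_pos: [0.6302, -0.0434, 0.2178]
wrist_force: [0.6, 0.9, -1.5]
grasp_force: 0.5
ee_pos: [0.6596, -0.0389, 0.218]
wrist_force: [0.4, -0.1, 0.8]
grasp_force: 0.0
[ -3.2  19.5  24.7  94.2  -0.5 -11.5]
```

View pics/s3.png

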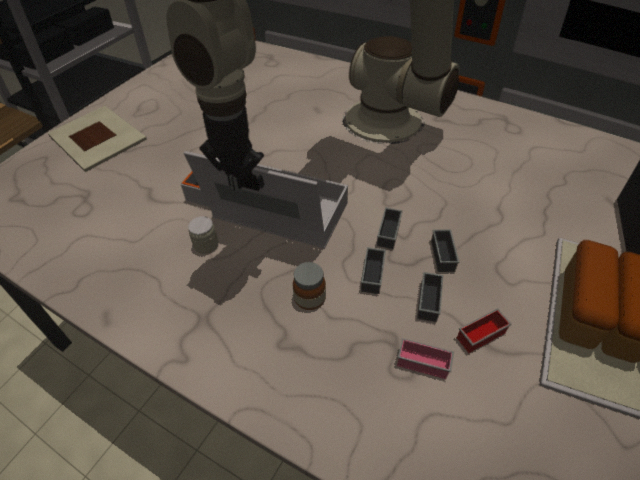

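The lid is fully open and no longer touching the finger. Lift clear and move over to the tins.

```bash
python3 -m inch '[[0,0,4,0],[0,0,8,0],[0,0,12,0],[0,0,13,0],[-3,5,13,0],[-6,10,13,0],[-9,15,13,0],[-11,20,13,0]]' | grep -E 'ee|force'
python3 -m inch '[[-2,4,0,0],[-4,8,0,0],[-7,12,0,0],[-9,13,0,0],[-9,13,0,0],[-9,13,0,0],[-9,13,0,0],[-9,13,0,0]]' 8.5 40 | grep -E 'ee|rot|force'
python3 - <<'E'
from h import *
o=bot.get_obs();print(o['time'],o['q'].round(1))
w=cam("wrist");save(w,"w5")
for r in bot.landmark_of("tin1",w)[:8]: print(round(r['score'],2),np.round(r['point']),at_z(w,r['point'],0).round(3))
E
```

```text
ee_pos: [0.5482, 0.1623, 0.3486]
wrist_force: [1.0, -0.6, -0.3]
grasp_force: 0.0
ee_pos: [0.4603, 0.2905, 0.3477]
tcp_rot: [-179.3, 0.8, -171.7]
wrist_force: [0.2, 0.0, 0.1]
grasp_force: 0.0
37.45 [ 32.8   7.9  25.7 107.3  -1.   24.4]
0.85 [370. 175.] [0.441 0.35  0.   ]
0.84 [269. 257.] [0.575 0.231 0.   ]
0.84 [374. 359.] [0.719 0.409 0.   ]
0.72 [264. 155.] [0.435 0.21  0.   ]
0.71 [366. 280.] [0.589 0.372 0.   ]
0.63 [440. 302.] [0.608 0.486 0.   ]
```

View pics/w5.png

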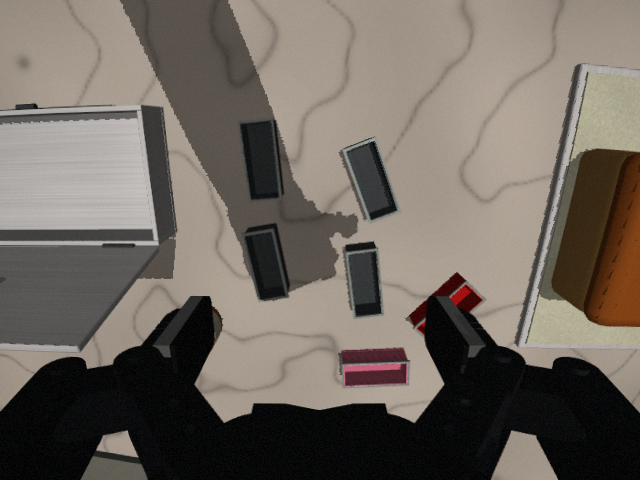

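Four dark tins are visible, at (262,158), (267,261), (369,180) and (364,280). I'll compute centres and yaws from the rim corners.

```bash
cat >> h.py <<'E'
def rect(c,pts,z=.036):
    P=np.array([at_z(c,p,z)[:2] for p in pts],np.float32)
    m=P.mean(0); d=(P[3]-P[0])+(P[2]-P[1]); e=P[1]-P[0]+P[2]-P[3]
    a=np.degrees(np.arctan2(d[1],d[0]))
    return m.round(4),"yaw",(a%180).round(1),np.hypot(*d)/2,np.hypot(*e)/2
E
python3 - <<'E'
from h import *
w=cam("wrist")
for n,p in dict(A=[(241,123),(274,120),(282,195),(250,199)],B=[(245,229),(277,224),(288,293),(259,300)],C=[(341,151),(375,137),(398,210),(371,221)],D=[(346,247),(375,242),(382,313),(354,318)]).items(): print(n,*rect(w,p))
E
```

```text
A [0.4383 0.2134] yaw 12.5 0.09014598 0.03972772
B [0.5685 0.2339] yaw 15.4 0.098619215 0.041305266
C [0.4433 0.3485] yaw 30.6 0.09417817 0.039594855
D [0.5755 0.3639] yaw 16.0 0.10326209 0.03819442
```

```bash
python3 -m inch '[[-1,-3,-4,4],[-2,-6,-8,4],[-2.2,-7.7,-13,4],[-2.2,-7.7,-18,4],[-2.2,-7.7,-22,4],[-2.2,-7.7,-25,4],[-2.2,-7.7,-25,4],[-2.2,-7.7,-25,4]]' 8.5 40| grep -E 'ee|rot|force'
python3 - <<'E'
from h import *
w=cam("wrist");save(w,"w6")
for r in bot.landmark_of("tin1",w)[:8]: print(round(r['score'],2),np.round(r['point']),at_z(w,r['point'],0).round(3))
E
```

```text
ee_pos: [0.4383, 0.2143, 0.0993]
tcp_rot: [-179.3, 0.9, -167.6]
wrist_force: [-0.2, 0.3, 0.5]
grasp_force: 0.0
0.85 [509. 285.] [0.442 0.35  0.   ]
0.71 [316. 241.] [0.44  0.211 0.   ]
0.59 [309. 404.] [0.573 0.234 0.   ]
```

View pics/w6.png

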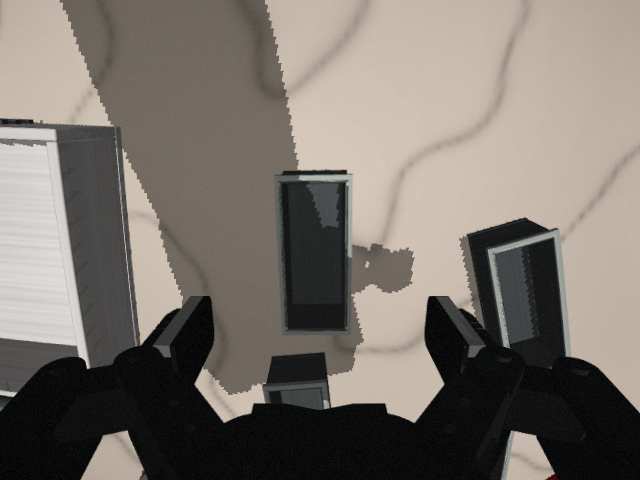

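Tin A is well aligned between the jaws, with its rim from (276,176) to (350,332). Grasp it, lift and carry it to the first slot.

```bash
python3 -m inch '[[0,0,-3,0],[0,0,-6,0],[0,0,-8.1,0],[0,0,-8.1,0],[0,0,-8.1,0],[0,0,-8.1,0],[0,0,-8.1,0],[0,0,-8.1,0]]' | grep -E 'ee|rot|force'
python3 -m inch '[[0,0,0,0],[0,0,0,0],[0,0,0,0],[0,0,0,0],[0,0,0,0],[0,0,0,0],[0,0,0,0],[0,0,0,0]]' 2.5 | grep -E 'ee|open|force'
python3 -m inch '[[0,0,4,0],[0,0,8,0],[0,0,12,0],[0,0,13,0],[0,-5,13,0],[0.5,-10,13,0],[1,-15,13,0],[1.5,-20,13,0]]' | grep -E 'ee|rot|open|force'
```

```text
ee_pos: [0.4379, 0.2142, 0.0172]
tcp_rot: [-179.3, 0.9, -167.6]
wrist_force: [-0.4, -0.3, -0.7]
grasp_force: 0.0
ee_pos: [0.4379, 0.2141, 0.017]
wrist_force: [-0.6, -1.4, 5.3]
opening: 0.0394
grasp_force: 41.4
ee_pos: [0.4521, 0.0126, 0.1451]
tcp_rot: [-179.3, 0.7, -167.6]
wrist_force: [0.6, 0.8, -1.5]
opening: 0.039
grasp_force: 41.2
```

```bash
python3 -m inch '[[1.5,-5,0,-4],[3,-10,0,-4],[4.5,-15,0,-4],[4.9,-17.6,0,-4],[4.9,-17.6,-2,-4],[4.9,-17.6,-4,-4],[4.9,-17.6,-6,-4],[4.9,-17.6,-6,-4]]' | grep -E 'ee|rot|force'
python3 -m inch '[[0,0,-2,0],[0,0,-4,0],[0,0,-5,0],[0,0,-5.5,0],[0,0,-5.9,0],[0,0,-5.9,0],[0,0,-5.9,0],[0,0,-5.9,0]]' | grep -E 'ee|force'
python3 -m inch '[[0,0,0,0],[0,0,0,0],[0,0,0,0],[0,0,4,0],[0,0,8,0],[0,0,12,0],[0,0,14,0],[0,0,14,0]]' 4.9 | grep -E 'ee|open|force'
python3 - <<'E'
from h import *
w=cam("wrist");save(w,"w7")
E
```

```text
ee_pos: [0.5001, -0.1613, 0.0838]
tcp_rot: [-179.4, 0.6, -171.6]
wrist_force: [0.4, -0.4, -1.0]
grasp_force: 41.3
ee_pos: [0.502, -0.162, 0.0282]
wrist_force: [0.2, -0.3, -1.2]
grasp_force: 41.4
ee_pos: [0.5025, -0.1621, 0.1694]
wrist_force: [0.1, -0.3, -0.4]
opening: 0.0491
grasp_force: 0.0
```

View pics/w7.png

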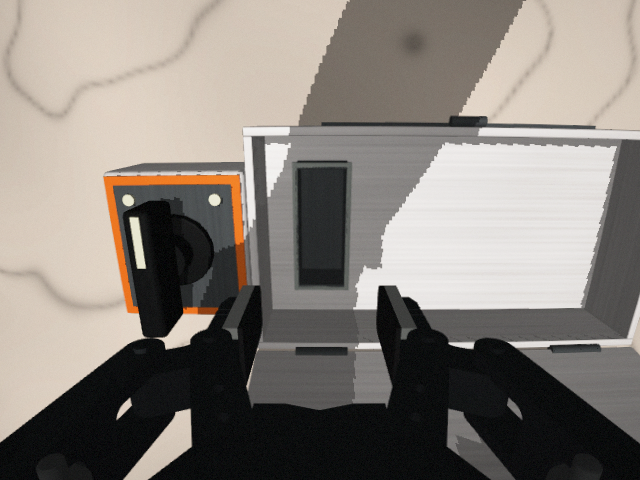

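Tin A is standing in the box at (322,225). Now tin B: travel along y first to stay clear of the open lid.

```bash
python3 -m inch '[[-1,5,0,7],[-1,11,0,7],[-1,17,0,7],[-1,23,0,7],[-1,29,0,7],[-1,35,0,7],[2,39.5,0,7],[6,39.5,0,7]]' 8.5 | grep -E 'ee|rot|force'
python3 -m inch '[[1,0,-2,0],[1,0,-5,0],[1,0,-7,0],[1,0,-7,0],[1,0,-7,0],[1,0,-7,0],[1,0,-7,0],[1,0,-7,0]]' | grep -E 'ee|rot|force'
python3 - <<'E'
from h import *
w=cam("wrist");save(w,"w8")
for r in bot.landmark_of("tin1",w)[:8]: print(round(r['score'],2),np.round(r['point']),at_z(w,r['point'],0).round(3))
w=cam("top")
for r in bot.landmark_of("tin1",w)[:8]: print(round(r['score'],2),np.round(r['point']),at_z(w,r['point'],0).round(3))
E
```

```text
ee_pos: [0.5612, 0.2364, 0.1659]
tcp_rot: [-179.3, 0.7, -164.3]
wrist_force: [0.2, -0.9, 0.5]
grasp_force: 0.0
ee_pos: [0.5719, 0.2332, 0.0982]
tcp_rot: [-179.3, 0.9, -164.6]
wrist_force: [-0.2, 0.0, 0.3]
grasp_force: 0.0
0.92 [319. 243.] [0.574 0.232 0.   ]
0.65 [558.  98.] [0.445 0.347 0.   ]
0.64 [623. 362.] [0.605 0.487 0.   ]
0.62 [502. 299.] [0.58  0.368 0.   ]
0.79 [426. 272.] [ 0.512 -0.161  0.   ]
0.7 [143. 229.] [0.607 0.491 0.   ]
0.6 [202. 300.] [0.445 0.352 0.   ]
0.59 [181. 183.] [0.715 0.408 0.   ]
```

View pics/w8.png

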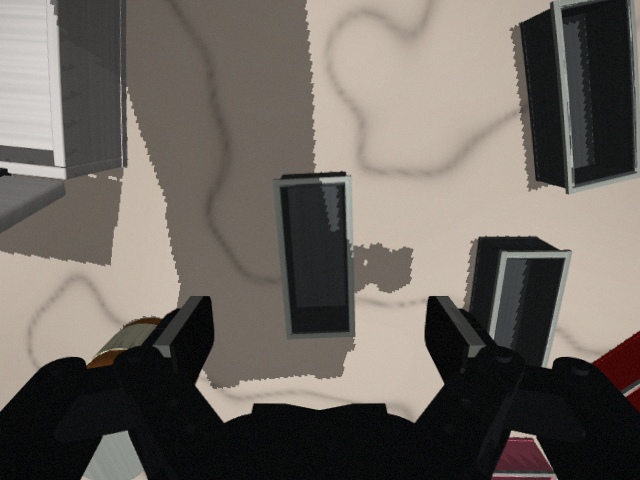

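Tin B is aligned at (319,257). Grasp it and carry it to slot 3, moving x first to clear the lid.

```bash
python3 -m inch '[[0,0,-3,0],[0,0,-6,0],[0,0,-8.1,0],[0,0,-8.1,0],[0,0,-8.1,0],[0,0,-8.1,0],[0,0,-8.1,0],[0,0,-8.1,0]]' | grep -E 'ee'
python3 -m inch '[[0,0,0,0],[0,0,0,0],[0,0,0,0],[0,0,0,0],[0,0,0,0],[0,0,0,0],[0,0,0,0],[0,0,0,0]]' 2.5 | grep -E 'ee|open|force'
python3 -m inch '[[0,0,4,0],[0,0,8,0],[-1,0,13,0],[-5,0,13,-3],[-9,-4,13,-7],[-9,-10,13,-7],[-9,-16,13,-7],[-9,-20,13,-7]]' | grep -E 'ee|rot|open|force'
```

```text
ee_pos: [0.572, 0.2332, 0.0173]
ee_pos: [0.5719, 0.2331, 0.0171]
wrist_force: [0.0, -1.0, 5.6]
opening: 0.0397
grasp_force: 41.0
ee_pos: [0.481, 0.031, 0.1464]
tcp_rot: [-179.3, 0.8, -171.7]
wrist_force: [-0.3, 0.3, -0.5]
opening: 0.0394
grasp_force: 40.5
```

```bash
python3 -m inch '[[0.5,-5,0,0],[1,-10,0,0],[1,-12.8,0,0],[1,-12.8,-3,0],[1,-12.8,-6,0],[1,-12.8,-8,0],[1,-12.8,-8,0],[1,-12.8,-8,0]]' | grep -E 'ee|rot|force'
python3 -m inch '[[0,0,-2,0],[0,0,-3,0],[0,0,-3.5,0],[0,0,-3.9,0],[0,0,-4,0],[0,0,-4,0],[0,0,-4,0],[0,0,-4,0]]' | grep -E 'ee|force'
python3 -m inch '[[0,0,0,0],[0,0,0,0],[0,0,0,0],[0,0,4,0],[0,0,8,0],[0,0,12,0],[0,0,14,0],[0,0,14,0]]' 4.9 | grep -E 'ee|open|force'
python3 -m inch '[[-1,5,0,10],[-2,11,0,20],[-3,17,0,22],[-4,23,0,22],[-5,29,0,22],[-5,35,0,22],[-5,41,0,22],[-5,45,0,22]]' 8.5 | grep -E 'ee|rot|force'
python3 - <<'E'
from h import *
w=cam("wrist");save(w,"w9")
for r in bot.landmark_of("tin1",w)[:8]: print(round(r['score'],2),np.round(r['point']),at_z(w,r['point'],0).round(3))
w=cam("top");save(w,"top2")
for r in bot.landmark_of("tin1",w)[:8]: print(round(r['score'],2),np.round(r['point']),at_z(w,r['point'],0).round(3))
E
```

```text
ee_pos: [0.492, -0.0949, 0.0675]
tcp_rot: [-179.3, 0.9, -171.6]
wrist_force: [0.8, -0.1, -0.4]
grasp_force: 40.5
ee_pos: [0.4918, -0.0949, 0.027]
wrist_force: [0.6, 0.5, -0.0]
grasp_force: 40.5
ee_pos: [0.4925, -0.095, 0.1683]
wrist_force: [0.3, 0.1, -0.4]
opening: 0.0491
grasp_force: 0.0
ee_pos: [0.4408, 0.3573, 0.1649]
tcp_rot: [-179.3, 0.7, -149.5]
wrist_force: [0.4, -0.6, 0.1]
grasp_force: 0.0
0.88 [309. 215.] [0.445 0.347 0.   ]
0.84 [256. 344.] [0.579 0.367 0.   ]
0.69 [345. 415.] [0.608 0.484 0.   ]
0.88 [397. 278.] [ 0.498 -0.093  0.   ]
0.82 [197. 241.] [0.581 0.366 0.   ]
0.82 [416. 272.] [ 0.512 -0.138  0.   ]
0.78 [202. 299.] [0.447 0.352 0.   ]
0.68 [478. 262.] [ 0.534 -0.283  0.   ]
0.61 [181. 182.] [0.719 0.41  0.   ]
```

View pics/w9.png

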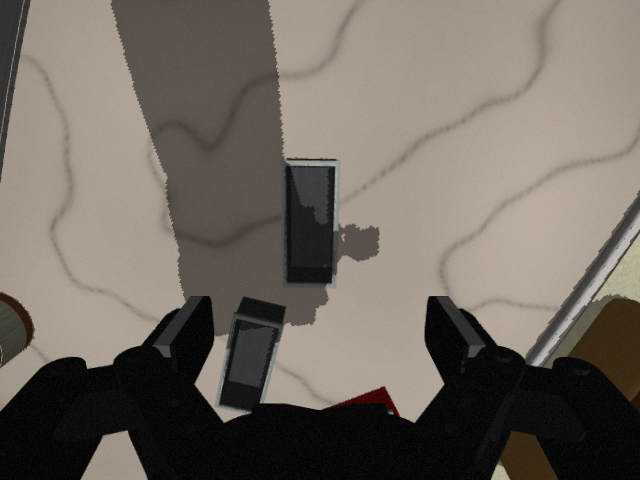

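Tin C is at (310,222), parallel to the jaws. Tin D is at (250,355), behind it. Shift slightly and grasp C.

```bash
python3 - <<'E'
from h import *
w=cam("wrist");print(*rect(w,[(285,158),(339,160),(335,286),(283,284)]),*rect(w,[(237,313),(284,321),(264,409),(218,405)]))
E
python3 -m inch '[[0.3,-0.9,-3,0],[0.3,-0.9,-6,0],[0.3,-0.9,-9,0],[0.3,-0.9,-12,0],[0.3,-0.9,-14,0],[0.3,-0.9,-14.7,0],[0.3,-0.9,-14.7,0],[0.3,-0.9,-14.7,0]]' | grep -E 'ee|force'
python3 -m inch '[[0,0,0,0],[0,0,0,0],[0,0,0,0],[0,0,0,0],[0,0,0,0],[0,0,0,0],[0,0,0,0],[0,0,0,0]]' 2.5 | grep -E 'ee|open|force'
python3 -m inch '[[0,0,4,0],[0,0,8,0],[0,0,13,0],[0,-6,13,-10],[1,-12,13,-20],[2,-18,13,-22],[3,-24,13,-22],[4,-30,13,-22]]' | grep -E 'ee|rot|open|force'
python3 - <<'E'
from h import *
w=cam("wrist")
for r in bot.landmark_of("tin1",w)[:8]: print(round(r['score'],2),np.round(r['point']),at_z(w,r['point'],.006).round(3))
E
```

```text
[0.4431 0.3468] yaw 28.7 0.09696369 0.039443634 [0.5754 0.364 ] yaw 16.6 0.09416847 0.03990185
ee_pos: [0.4453, 0.3462, 0.021]
wrist_force: [0.1, -0.6, 0.7]
grasp_force: 0.0
ee_pos: [0.445, 0.3464, 0.0204]
wrist_force: [-0.6, -0.9, 5.6]
opening: 0.039
grasp_force: 41.5
ee_pos: [0.4845, 0.0442, 0.1495]
tcp_rot: [-179.3, 0.8, -171.6]
wrist_force: [2.1, 0.4, -2.6]
opening: 0.0394
grasp_force: 41.0
0.95 [639. 364.] [0.576 0.36  0.006]
0.8 [321. 291.] [0.543 0.052 0.006]
0.75 [151. 209.] [ 0.493 -0.091  0.006]
0.68 [ 95. 216.] [ 0.506 -0.137  0.006]
0.62 [188. 218.] [ 0.496 -0.061  0.006]
```

```bash
python3 -m inch '[[-0.2,-4,0,0],[-0.3,-7.3,0,0],[-0.3,-7.3,-3,0],[-0.3,-7.3,-6,0],[-0.3,-7.3,-8,0],[-0.3,-7.3,-8,0],[-0.3,-7.3,-8,0],[-0.3,-7.3,-8,0]]' | grep -E 'ee|rot|force'
python3 -m inch '[[0,0,-2,0],[0,0,-3,0],[0,0,-3.5,0],[0,0,-3.9,0],[0,0,-4.1,0],[0,0,-4.1,0],[0,0,-4.1,0],[0,0,-4.1,0]]' | grep -E 'ee|force'
python3 -m inch '[[0,0,0,0],[0,0,0,0],[0,0,0,0],[0,0,4,0],[0,0,8,0],[0,0,12,0],[0,0,14,0],[0,0,14,0]]' 4.9 | grep -E 'ee|open|force'
python3 - <<'E'
from h import *
w=cam("wrist");save(w,"w10")
for r in bot.landmark_of("tin1",w)[:8]: print(round(r['score'],2),np.round(r['point']),at_z(w,r['point'],.006).round(3))
# dark regions inside the box in pixel terms, mapped at rim height
g=cv2.cvtColor(w['img'],cv2.COLOR_RGB2GRAY); 
pts=px(w,[[*(np.array([.496,-.063])+np.array([[.9895,-.1444],[.1444,.9895]])@np.array([0.0,y])),.042] for y in np.arange(-.145,.146,.005)])
print([int(g[int(v),int(u)]) if 0<=v<480 and 0<=u<640 else -1 for u,v in pts])
E
```

```text
ee_pos: [0.4824, -0.0268, 0.0709]
tcp_rot: [-179.3, 0.9, -171.6]
wrist_force: [-0.5, 0.3, -2.7]
grasp_force: 41.3
ee_pos: [0.4819, -0.0269, 0.0291]
wrist_force: [0.7, -0.1, -1.8]
grasp_force: 41.3
ee_pos: [0.4826, -0.0269, 0.1703]
wrist_force: [0.2, -1.0, 0.7]
opening: 0.0491
grasp_force: 0.0
0.82 [189. 221.] [ 0.504 -0.139  0.006]
0.69 [241. 221.] [ 0.497 -0.094  0.006]
0.6 [323. 213.] [ 0.48  -0.027  0.006]
[73, 76, 76, 79, 76, 226, 225, 226, 227, 225, 177, 23, 23, 26, 74, 75, 73, 76, 178, 170, 24, 24, 78, 65, 43, 43, 45, 97, 38, 134, 135, 134, 132, 57, 38, 44, 39, 42, 45, 43, 66, 131, 130, 129, 133, 192, 231, 232, 231, 231, 230, 232, 231, 230, 230, 192, 78, 83, 84]
```

All three tins' rims show in the box. Tin A got nudged toward B but still stands with about 5 mm to spare. Now tin D.

```bash
python3 -m inch '[[0,5,0,8],[0,11,0,8],[0,17,0,8],[0,23,0,8],[2,29,0,8],[5,35,0,8],[9.6,39.3,0,8],[9.6,39.3,0,8]]' 8.5 | grep -E 'ee|rot|force'
python3 -m inch '[[0,0,-2,0],[0,0,-5,0],[0,0,-7,0],[0,0,-7,0],[0,0,-7,0],[0,0,-7,0],[0,0,-7,0],[0,0,-7,0]]' | grep -E 'ee|rot|force'
python3 - <<'E'
from h import *
w=cam("wrist");save(w,"w11")
for r in bot.landmark_of("tin1",w)[:4]: print(round(r['score'],2),np.round(r['point']),at_z(w,r['point'],0).round(3))
g=cv2.cvtColor(w['img'],cv2.COLOR_RGB2GRAY)
for row in (190,220,250,280,310): print(row,g[row,230:420:5].tolist())
print(bot.get_obs()['time'])
E
```

```text
ee_pos: [0.5786, 0.3684, 0.1623]
tcp_rot: [-179.2, 0.4, -163.5]
wrist_force: [-0.0, 0.3, -0.4]
grasp_force: 0.0
ee_pos: [0.5779, 0.3662, 0.0993]
tcp_rot: [-179.3, 0.9, -163.6]
wrist_force: [-0.2, -0.1, -0.8]
grasp_force: 0.0
0.94 [322. 245.] [0.581 0.367 0.   ]
0.77 [321. 420.] [0.723 0.408 0.   ]
0.74 [469. 320.] [0.606 0.485 0.   ]
190 [100, 97, 97, 95, 98, 100, 100, 100, 98, 100, 97, 73, 19, 39, 60, 68, 72, 79, 74, 69, 71, 66, 73, 37, 23, 167, 183, 185, 187, 186, 185, 184, 183, 185, 187, 189, 183, 183]
220 [95, 96, 96, 98, 99, 99, 98, 100, 101, 103, 101, 86, 19, 36, 38, 35, 35, 68, 74, 70, 68, 70, 72, 32, 44, 155, 190, 186, 189, 187, 191, 186, 188, 189, 189, 188, 187, 188]
250 [95, 99, 97, 96, 97, 102, 101, 102, 98, 96, 90, 84, 18, 33, 34, 34, 34, 37, 34, 35, 38, 38, 38, 27, 111, 151, 101, 103, 102, 104, 103, 104, 181, 102, 103, 102, 145, 188]
280 [102, 102, 98, 102, 100, 100, 99, 101, 101, 100, 99, 82, 17, 32, 35, 34, 31, 35, 35, 34, 35, 34, 35, 21, 78, 92, 100, 101, 100, 100, 92, 85, 76, 84, 95, 96, 186, 189]
310 [101, 98, 98, 98, 102, 100, 101, 100, 101, 99, 100, 81, 29, 21, 23, 21, 27, 21, 19, 22, 19, 21, 23, 21, 81, 189, 188, 187, 187, 187, 189, 190, 187, 189, 187, 185, 186, 183]
62.5
```

```bash
python3 -m inch '[[0.2,0,-3,0],[0.2,0,-6,0],[0.2,0,-8.1,0],[0.2,0,-8.1,0],[0.2,0,-8.1,0],[0.2,0,-8.1,0],[0.2,0,-8.1,0],[0.2,0,-8.1,0]]' | grep -E 'ee|force'
python3 -m inch '[[0,0,0,0],[0,0,0,0],[0,0,0,0],[0,0,0,0],[0,0,0,0],[0,0,0,0],[0,0,0,0],[0,0,0,0]]' 2.5 | grep -E 'ee|open|force'
python3 -m inch '[[0,0,4,0],[0,0,8,0],[-1,0,13,0],[-5,-4,13,-8],[-9,-9,13,-8],[-10.7,-15,13,-8],[-10.7,-21,13,-8],[-10.7,-27,13,-8]]' | grep -E 'ee|rot|open|force'
```

```text
ee_pos: [0.5799, 0.3662, 0.0183]
wrist_force: [-0.3, 0.7, -0.1]
grasp_force: 0.0
ee_pos: [0.5799, 0.3661, 0.018]
wrist_force: [0.4, -2.0, 2.8]
opening: 0.0395
grasp_force: 41.5
ee_pos: [0.4719, 0.0945, 0.1475]
tcp_rot: [-179.3, 0.8, -171.6]
wrist_force: [2.4, 0.1, -1.7]
opening: 0.0394
grasp_force: 40.9
```

```bash
python3 -m inch '[[0,-4,0,0],[0,-6,0,0],[0,-6,-3,0],[0,-6,-6,0],[0,-6,-8,0],[0,-6,-8,0],[0,-6,-8,0],[0,-6,-8,0]]' | grep -E 'ee|rot|force'
python3 -m inch '[[0,0,-2,0],[0,0,-3,0],[0,0,-3.5,0],[0,0,-3.9,0],[0,0,-4.1,0],[0,0,-4.1,0],[0,0,-4.1,0],[0,0,-4.1,0]]' | grep -E 'ee|force'
python3 -m inch '[[0,0,0,0],[0,0,0,0],[0,0,0,0],[0,0,4,0],[0,0,8,0],[0,0,12,0],[0,0,14,0],[0,0,14,0]]' 4.8 | grep -E 'ee|open|force'
python3 -m inch '[[0,-6,0,0],[0,-10,0,0],[0,-10,5,0],[0,-10,8,0],[0,-10,8,0],[0,-10,8,0],[0,-10,8,0],[0,-10,8,0]]' | grep -E 'ee|open|force'
python3 - <<'E'
from h import *
w=cam("wrist");save(w,"w12")
for r in bot.landmark_of("tin1",w)[:8]: print(round(r['score'],2),np.round(r['point']),at_z(w,r['point'],.006).round(3))
for r in bot.landmark_of("lid_hinge",w)[:1]: print(round(r['score'],2),np.round(r['point']),at_z(w,r['point'],.06).round(3))
g=cv2.cvtColor(w['img'],cv2.COLOR_RGB2GRAY); Rb=np.array([[.9895,-.1444],[.1444,.9895]])
for bx in (-.04,-.01,.02):
    pts=px(w,[[*(np.array([.496,-.063])+Rb@np.array([bx,y])),.042] for y in np.arange(-.145,.146,.005)])
    print([int(g[int(v),int(u)]) if 0<=v<480 and 0<=u<640 else -1 for u,v in pts])
for y in (-.075,-.03,.036,.101):
    pts=px(w,[[*(np.array([.496,-.063])+Rb@np.array([x,y])),.042] for x in np.arange(-.08,.081,.005)])
    print(y,[int(g[int(v),int(u)]) if 0<=v<480 and 0<=u<640 else -1 for u,v in pts])
E
```

```text
ee_pos: [0.4733, 0.0362, 0.0689]
tcp_rot: [-179.3, 0.9, -171.6]
wrist_force: [0.8, 0.2, -1.8]
grasp_force: 41.0
ee_pos: [0.4729, 0.0361, 0.027]
wrist_force: [0.3, -0.4, -1.5]
grasp_force: 41.0
ee_pos: [0.4736, 0.0362, 0.1683]
wrist_force: [-0.6, -0.5, -1.2]
opening: 0.0479
grasp_force: 0.0
ee_pos: [0.4725, -0.0638, 0.2459]
wrist_force: [-0.6, 0.1, 0.0]
opening: 0.0483
grasp_force: 0.0
0.97 [631. 422.] [0.712 0.397 0.006]
0.94 [247. 217.] [ 0.503 -0.139  0.006]
0.74 [356. 212.] [ 0.481 -0.027  0.006]
0.68 [421. 212.] [0.471 0.041 0.006]
0.62 [292. 214.] [ 0.493 -0.092  0.006]
0.74 [319. 317.] [ 0.579 -0.051  0.06 ]
[78, 82, 79, 174, 231, 230, 230, 231, 231, 230, 184, 26, 25, 82, 78, 84, 79, 83, 102, 83, 28, 44, 44, 41, 44, 39, 67, 114, 135, 136, 135, 133, 134, 51, 44, 40, 45, 42, 83, 29, 132, 233, 232, 232, 27, 160, 73, 79, 78, 80, 75, 20, 24, 168, 231, 129, 80, 82, 83]
[80, 81, 80, 167, 231, 231, 231, 232, 231, 231, 188, 20, 23, 80, 75, 77, 82, 44, 101, 102, 28, 44, 41, 41, 44, 43, 42, 84, 138, 138, 138, 139, 140, 48, 43, 40, 81, 78, 80, 40, 121, 233, 234, 232, 27, 172, 73, 78, 78, 7
[... 193 characters left out ...]
 77, 39, 42, 40, 68, 32, 83, 228, 230, 132, 27, 173, 75, 74, 76, 72, 79, 26, 24, 172, 231, 132, 77, 82, 81]
-0.075 [97, 228, 232, 235, 234, 235, 142, 64, 78, 79, 77, 79, 80, 76, 75, 78, 63, 41, 43, 43, 36, 42, 39, 23, 24, 74, 136, 136, 64, 59, 58, 61, 62]
-0.03 [83, 126, 133, 140, 142, 53, 37, 42, 41, 42, 36, 41, 40, 41, 41, 39, 41, 39, 42, 39, 44, 40, 24, 27, 53, 138, 135, 135, 134, 74, 74, 80, 79]
0.036 [78, 127, 136, 138, 137, 99, 42, 45, 41, 42, 42, 69, 81, 80, 76, 41, 42, 40, 40, 38, 41, 57, 27, 30, 175, 232, 229, 224, 230, 92, 92, 91, 94]
0.101 [193, 182, 236, 234, 233, 181, 79, 80, 75, 79, 77, 76, 78, 77, 75, 76, 77, 74, 76, 71, 77, 63, 32, 28, 158, 228, 227, 223, 229, 93, 92, 93, 66]
```

All four tins stand in the box. Now close the fingers, move behind the lid and push it shut along its arc.

```bash
python3 -m inch '[[0,1,6,0],[0,2,11,0],[4,5,11,0],[9,7,11,0],[14,9,11,0],[17.9,9.9,11,0],[17.9,9.9,11,0],[17.9,9.9,11,0]]' 0 40| grep -E 'ee|rot|force'
python3 - <<'E'
from h import *
w=cam("scene");save(w,"s4")
for t,z in(("lid_hinge",.06),("lid_press",.22)):
    for r in bot.landmark_of(t,w)[:1]: print(t,round(r['score'],2),np.round(r['point']),at_z(w,r['point'],z).round(3))
H=np.array([.578,-.051]);u=np.array([.9895,.1444]);v=np.array([-.1444,.9895])
for deg in (80,90,100):
    a=np.radians(deg);q=H+.075*v+u*(-.154*np.cos(a)+.008*np.sin(a));print(deg,px(w,[[*q,.06+.154*np.sin(a)+.008*np.cos(a)]]).round(0))
E
```

```text
ee_pos: [0.6515, 0.035, 0.3566]
tcp_rot: [-179.3, 0.8, -171.6]
wrist_force: [-0.5, 0.1, 0.3]
grasp_force: 0.0
lid_hinge 0.7 [263. 214.] [ 0.581 -0.049  0.06 ]
lid_press 0.72 [280. 185.] [0.622 0.039 0.22 ]
80 [[292. 164.]]
90 [[287. 171.]]
100 [[281. 181.]]
```

Geometry confirmed: the lid is at about 100°. Descend and push.

```bash
python3 -m inch '[[0,0,-4,0],[0,0,-8,0],[0,0,-11,0],[0,0,-13.2,0],[0,0,-13.2,0],[0,0,-13.2,0],[0,0,-13.2,0],[0,0,-13.2,0]]' | grep -E 'ee|force'
python3 -m inch '[[-0.8,-0.1,0,0],[-1.6,-0.2,0.1,0],[-2.4,-0.35,0.1,0],[-3.2,-0.45,0.2,0],[-4,-0.6,0.2,0],[-4.8,-0.7,0.3,0],[-5.6,-0.8,0.3,0],[-6.5,-0.95,0.4,0]]' | grep -E 'ee|force'
python3 -m inch '[[-0.7,-0.1,0,0],[-1.4,-0.2,0,0],[-2.1,-0.3,-0.1,0],[-2.8,-0.4,-0.1,0],[-3.5,-0.5,-0.2,0],[-4.1,-0.6,-0.35,0],[-4.8,-0.7,-0.5,0],[-5.45,-0.8,-0.7,0]]' | grep -E 'ee|force'
python3 -m inch '[[-0.65,-0.1,-0.2,0],[-1.3,-0.2,-0.45,0],[-2,-0.3,-0.75,0],[-2.6,-0.4,-1.05,0],[-3.2,-0.45,-1.4,0],[-3.8,-0.55,-1.75,0],[-4.4,-0.65,-2.15,0],[-4.95,-0.7,-2.55,0]]' | grep -E 'ee|force'
python3 -m inch '[[-0.5,-0.1,-0.4,0],[-1,-0.15,-0.85,0],[-1.55,-0.2,-1.35,0],[-2.05,-0.3,-1.85,0],[-2.5,-0.35,-2.4,0],[-2.9,-0.4,-2.95,0],[-3.3,-0.5,-3.5,0],[-3.7,-0.55,-4.05,0]]' | grep -E 'ee|force'
```

```text
ee_pos: [0.652, 0.0351, 0.2258]
wrist_force: [-0.3, 0.2, -0.1]
grasp_force: 0.0
ee_pos: [0.5861, 0.0256, 0.2287]
wrist_force: [1.7, 0.9, -1.2]
grasp_force: 0.8
ee_pos: [0.5318, 0.0176, 0.2218]
wrist_force: [1.5, 0.3, 1.5]
grasp_force: 0.8
ee_pos: [0.4824, 0.0104, 0.1961]
wrist_force: [1.9, -1.6, 1.3]
grasp_force: 0.9
ee_pos: [0.4456, 0.0052, 0.1555]
wrist_force: [1.4, 1.1, 1.9]
grasp_force: 1.0
```

```bash
python3 -m inch '[[-0.35,-0.05,-0.6,0],[-0.7,-0.1,-1.2,0],[-1.05,-0.15,-1.85,0],[-1.35,-0.2,-2.5,0],[-1.6,-0.25,-3.15,0],[-1.8,-0.25,-3.8,0],[-2,-0.3,-4.5,0],[-2.1,-0.3,-5.15,0]]' | grep -E 'ee|force'
python3 -m inch '[[-0.1,0,-0.6,0],[-0.2,0,-1.2,0],[-0.3,0,-1.8,0],[-0.4,0,-2.3,0],[-0.4,0,-2.6,0],[-0.4,0,-2.75,0],[-0.4,0,-2.75,0],[-0.4,0,-2.75,0]]' | grep -E 'ee|force'
python3 -m inch '[[0,0,-0.1,0],[0,0,-0.2,0],[0,0,-0.3,0],[0,0,-0.3,0],[0,0,-0.3,0],[0,0,-0.3,0],[0,0,-0.3,0],[0,0,-0.3,0]]' | grep -E 'ee|force'
```

```text
ee_pos: [0.4243, 0.002, 0.1038]
wrist_force: [-1.0, 0.4, 2.3]
grasp_force: 1.4
ee_pos: [0.4208, 0.0021, 0.077]
wrist_force: [0.6, -2.1, 3.5]
grasp_force: 1.4
ee_pos: [0.4208, 0.0021, 0.0748]
wrist_force: [-4.6, -1.9, 12.6]
grasp_force: 6.3
```

```bash
python3 -m inch '[[0,0,0,0],[0,0,0,0],[0,0,0,0],[0,0,0,0],[0,0,0,0],[0,0,0,0],[0,0,0,0],[0,0,0,0]]' | grep -E 'ee|force'
python3 -m inch '[[0,0,0.2,0],[0,0,0.4,0],[0,0,0.6,0],[0,0,0.8,0],[0,0,1,0],[0,0,1.2,0],[0,0,1.4,0],[0,0,1.5,0]]' | grep -E 'ee|force'
python3 - <<'E'
from h import *
w=cam("wrist");save(w,"w13")
for t,z in(("lid_button",.082),("lid_press",.068),("switch_grip",.101)):
    for r in bot.landmark_of(t,w)[:1]: print(t,round(r['score'],2),np.round(r['point']),at_z(w,r['point'],z).round(3))
E
```

```text
ee_pos: [0.4208, 0.0021, 0.0749]
wrist_force: [-3.8, -2.3, 12.5]
grasp_force: 6.3
ee_pos: [0.4208, 0.0021, 0.089]
wrist_force: [-0.9, 0.2, -0.4]
grasp_force: 0.0
lid_button 0.9 [149. 313.] [ 0.436 -0.072  0.082]
lid_press 0.62 [319. 282.] [0.416 0.001 0.068]
```

The force is zero after lifting and the lid landmarks are at their shut positions, so the catch holds. Go to the switch.

```bash
python3 -m inch '[[0,0,6,0],[0,0,12,0],[2,-5,14,0],[4,-10,14,0],[6,-15,14,0],[8,-20,14,0],[10.8,-25,14,0],[10.8,-26.3,14,0]]' 8.5 | grep -E 'ee|rot|force'
python3 - <<'E'
from h import *
for n in("top","wrist"):
    w=cam(n)
    for t,z in(("lid_button",.082),("lid_press",.068),("lid_hinge",.06),("switch_grip",.101)):
        for r in bot.landmark_of(t,w)[:1]: print(n,t,round(r['score'],2),np.round(r['point']),at_z(w,r['point'],z).round(3))
E
```

```text
ee_pos: [0.5295, -0.2635, 0.2268]
tcp_rot: [-179.4, 0.7, -171.7]
wrist_force: [0.5, -0.0, -0.6]
grasp_force: 0.0
top lid_button 0.58 [395. 304.] [ 0.437 -0.074  0.082]
top lid_press 0.82 [359. 313.] [0.417 0.001 0.068]
top lid_hinge 0.89 [378. 241.] [ 0.575 -0.043  0.06 ]
top switch_grip 0.72 [481. 264.] [ 0.522 -0.256  0.101]
wrist lid_button 0.58 [585. 142.] [ 0.436 -0.07   0.082]
wrist lid_hinge 0.94 [538. 299.] [ 0.577 -0.05   0.06 ]
wrist switch_grip 0.74 [319. 227.] [ 0.528 -0.263  0.101]
```

```bash
python3 -m inch '[[0,0.2,-3,0],[0,0.2,-6,0],[0,0.2,-9,0],[0,0.2,-11,0],[0,0.2,-12.8,0],[0,0.2,-12.8,0],[0,0.2,-12.8,0],[0,0.2,-12.8,0]]' | grep -E 'ee|force'
python3 -m inch '[[0,0,0,0],[0,0,0,0],[0,0,0,0],[0,0,0,0],[0,0,0,0],[0,0,0,0],[0,0,0,0],[0,0,0,0]]' 0 50 | grep -E 'ee|open|force'
python3 -m inch '[[0,0,0,-8],[0,0,0,-17],[0,0,0,-26],[0,0,0,-35],[0,0,0,-44],[0,0,0,-53],[0,0,0,-62],[0,0,0,-70]]' | grep -E 'ee|rot|force'
python3 -m inch '[[0,0,0,-8],[0,0,0,-15],[0,0,0,-20],[0,0,0,-20],[0,0,0,-20],[0,0,0,-20],[0,0,0,-20],[0,0,0,-20]]' | grep -E 'ee|rot|open|force'
python3 -m inch '[[0,0,0,0],[0,0,0,0],[0,0,0,0],[0,0,0,0],[0,0,4,0],[0,0,8,0],[0,0,12,0],[0,0,14,0]]' 8.5 | grep -E 'ee|force'
python3 - <<'E'
from h import *
w=cam("wrist");save(w,"w14")
for t,z in(("switch_grip",.101),("pot",0)):
    for r in bot.landmark_of(t,w)[:1]: print(t,round(r['score'],2),np.round(r['point']),at_z(w,r['point'],z).round(3))
g=cv2.cvtColor(w['img'],cv2.COLOR_RGB2GRAY)
C=np.array([.529,-.2615])
# white mark: sample bar top along both axes
for nm,d in(("u",(.9895,.1444)),("v",(-.1444,.9895))):
    p=px(w,[[*(C+np.array(d)*s),.115] for s in np.arange(-.045,.046,.005)]); print(nm,[int(g[int(b),int(a)]) for a,b in p])
t=cam("top")
for th,z in(("lid_press",.068),("lid_hinge",.06),("jar",0),("pot",0)):
    for r in bot.landmark_of(th,t)[:1]: print(th,round(r['score'],2),at_z(t,r['point'],z).round(3))
print(bot.get_obs()['time'],bot.get_obs()['tcp_rot'])
E
```

```text
ee_pos: [0.5292, -0.2591, 0.102]
wrist_force: [0.2, 0.0, 0.4]
grasp_force: 0.0
ee_pos: [0.529, -0.2605, 0.1014]
wrist_force: [0.1, -8.6, 0.4]
opening: 0.0149
grasp_force: 52.1
ee_pos: [0.529, -0.2611, 0.1014]
tcp_rot: [-179.2, 1.1, 118.0]
wrist_force: [-1.0, -11.8, -0.5]
grasp_force: 52.0
ee_pos: [0.5289, -0.2612, 0.1014]
tcp_rot: [-179.3, 1.1, 98.3]
wrist_force: [-1.4, -11.8, -0.4]
opening: 0.0149
grasp_force: 52.0
ee_pos: [0.5292, -0.259, 0.2435]
wrist_force: [0.5, -0.4, -0.8]
grasp_force: 0.0
switch_grip 0.79 [321. 225.] [ 0.529 -0.263  0.101]
pot 0.94 [489. 117.] [ 0.681 -0.155  0.   ]
u [145, 117, 62, 32, 34, 32, 11, 12, 10, 11, 5, 12, 12, 34, 31, 28, 29, 64, 85]
v [163, 164, 13, 7, 12, 12, 12, 16, 13, 11, 8, 103, 104, 103, 108, 99, 105, 1, 30]
lid_press 0.85 [0.413 0.    0.068]
lid_hinge 0.82 [ 0.585 -0.049  0.06 ]
jar 0.8 [0.701 0.141 0.   ]
pot 0.75 [ 0.679 -0.156  0.   ]
87.9 [-179.20326211    0.78626738   98.38689011]
```

The bar runs along the box's y with its mark as at the start, so the switch is on. The lid is shut and nothing is touching, so I'll hand in.

```bash
python3 -c "
from workcell import bot
print(bot.job_done())"
```

```text
the job is handed in; nothing more can be done
None
```

The job is handed in, with no verdict returned: by my last readings all four tins stand upright in the box, the lid is latched shut, the switch is on, and the jar and pot have not moved.

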